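Ready the turner over the pan

ROBOT

A 6-joint arm with a two-finger parallel gripper is mounted at the origin on the work surface. World frame = base frame: x ahead of the robot, y to its left, z up, the work surface at z = 0. Lengths are in m, angles in rad, forces in N, time in s.
With the tool pointing down it reaches from about 0.25 to 0.775 m from the base axis. Payload 4 kg.
Tool frame: the origin (TCP) lies on the centre line of the jaws, within the pads' length; the fingertips stand robot.tips_ahead ahead of it and the grasp point (between the pads) lies 8 mm behind it (robot.tips_ahead is the distance from the TCP to the fingertips, in m); z points along the fingers, y is the line along which they close (so a half turn about z gives the same grasp; the last joint's range is limited). The gripper opens to 94 mm and grips with 3 to 60 N. Pads are 16 mm wide; open, the fingers measure 119 mm over their backs; the gripper's body (75 mm by 177 mm) begins 78 mm behind the grasp point.
Start: joints at [1.108, 0.087, 1.371, -0, 1.684, -0.103], TCP at [0.194, 0.515, 0.217] pointing down, gripper open.
Joint ranges: [-3.1, 3.1], [-0.76, 2.03], [0.27, 2.55], [-1.08, 4.22], [0.17, 2.65], [-2.57, 2.57]. Speed limits (rad/s): [2.79, 2.79, 3.14, 3.14, 3.14, 3.14].

INTERFACE

Orientations are given as [roll, pitch, yaw] about the fixed x, y, z axes, in that order (R = Rz(yaw) Ry(pitch) Rx(roll)).
In Python, from bench import robot, snapshot, close_job, spotter gives the robot as it stands. The module is installed in compiled form; this text tells all that it offers.
- The arm moves only by the tool servo_tool, never from a script. Its argument "commands" is one flat list of numbers, 7 for each row, row after row: the shift along the tool's x, y, z in m, then the turn, a rotation vector about the tool's x, y, z in degrees, then the finger opening in m, from 0 to 0.094. In form: [x, y, z, ax, ay, az, grip, x, y, z, ax, ay, az, grip, ...]. A call has 1 to 10 rows; each row is the pose to reach, as a shift and turn from the pose commanded when the call began, along the tool's axes at that moment; what a row does not reach only later rows make up. A row lasts 1/8 s, in which the tool goes at most 62.5 mm and 10.7 degrees, less where a joint would pass 70% of its speed; a pose out of reach is approached as far as the arm can. A call with a gripper value outside its range is refused whole. The fingers move at their own pace and stop on an object; the grip force is fixed at half the most. Time passes only in rows, so rows that repeat a pose let the fingers close. It gives the time, the measured TCP pose, the force, the opening and the grip force at its end, in the units of the state.
- robot.get_obs(): the state, without advancing time (a new reading comes with each control period).
- snapshot(name): name is "scene" or "top"; returns a dict with "img" (384x512x3 uint8, blue, green, red), "camera_matrix" (3x3 intrinsics, pixels), "extrinsics" (4x4, takes a point from camera to world coordinates). Camera axes: x right, y down, z forward; pixel columns grow to the right and rows downward; lengths in m; the calibration is good to about 2 mm. A picture is of the moment at which its call begins. There is no depth.
- close_job(): hands the job in; it is judged then, once.
Trained networks look in a picture, given as the dict that the camera call returned (one of the last four; its "shot" number tells which), for a name from the list of things; names that differ only in an ending like _2 or _b are one class to them, and where a whole thing is asked for, a point or a joint stands for the part that bears it (a point fixed in the world has none). Each returns a list of dicts, best first, with "conf" (0 to 1); they miss things now and then, are a little off and sometimes report something else, mostly with a low value. They report only what shows in the picture. A call takes as long as a camera call.
- spotter.trace(name, picture): "region" (384x512 bool, what is visible of it) and "box" ([left, top, width, height] in pixels, round what is visible of it).
The state is a dict: "time": time; "joint_positions": joint angles; "qvel": joint speeds; "joint_torque": joint torques, N m; "tool_pos": TCP position; "ee_rot": TCP orientation; "wrist_force": force on the tool from outside, world axes, zero at the start; "wrist_torque": the same for the moment, N m; "width": finger opening in m; "finger_force": force on a finger pad.
Only numpy, scipy, OpenCV 4.12 (cv2) and the standard library are available. Lean on these libraries where they do the work, as an engineer would, in place of code of your own. Each camera call takes 0.05 s, during which the arm holds its last target. There are 200 camera calls.

TASK

Draw the green-handled turner out of the slanted utensil holder and hold it ready over the frying pan: its blade over the middle of the pan, level, with the same face up as it has in the holder, about a hand's breadth (100 mm) above the rim. Do not touch the pan with the turner, and leave the other utensils in the holder and everything else where they are. Finish while still holding it there, steady: do not put it down or let go.

Things in the scene. Friction and masses are not known exactly. Their poses are not given: they have to be found in the camera images.
- turner: Loose turner, 260 mm, 145 g, green handle, slotted steel blade, standing blade-down in any compartment. Origin: middle of handle. x: towards the blade (in the holder 45 deg down and away from the robot), y across (level), z out of the upper face. Handle x -55..+50 mm, 24 wide (y, grip this), 18 thick; neck to +105, 12 x 6; balances at x about +80: grip the front half firmly.
- turner_blade (a point): Middle of the turner's blade, 155 mm ahead of the turner's origin along its x axis and 1 mm below it; axes as the turner's. The blade is 100 mm long (x), 62 mm wide (y), 4 mm thick, flat, parallel to the handle; its tip stands on the compartment floor at the start.
- holder: Fixed wooden utensil holder, 240 mm wide (y), 145 mm high; three compartments at y = -78, 0, +78 mm, each 72 mm wide, 32 mm thick, 140 mm deep, rising 45 degrees towards the holder's -x (roughly to the robot). Origin: underside, on the worktop, under the compartments' low end. A utensil comes out along the slope (equal parts -x and up) after 150 mm.
- holder_mouth (a point): Centre of the middle compartment's mouth, 128 mm above the worktop; axes as the holder's (x level). The turner's handle begins 15 mm beyond its compartment's mouth.
- pan: Black frying pan, fixed on the hob: 240 mm across the rim, 190 mm across the foot, 45 mm high, so that its rim is 51 mm above the worktop. Origin: centre of its underside. Its handle runs out along its +x axis, to 0.3 m from the centre, up to 80 mm above the worktop.
- hob: Fixed black glass hob 510 x 290 x 6 mm flat on the worktop, under the pan. Origin: centre of its underside.
- palette_knife: Icing knife with a dark wooden handle, loose, in another compartment: leave it. 210 mm long; origin: on its axis, 5 mm inside the end of its 60 mm handle, x axis towards the tip.
- scraper: Dough scraper with a red handle and a white blade, loose, in another compartment: leave it. 210 mm long; origin: on its axis, 5 mm inside the end of its 60 mm handle, x axis towards the tip.
- mill_a: Pale wooden mill, 54 mm across, 195 mm high, loose. Origin: centre of its underside.
- mill_b: Dark wooden mill, 54 mm across, 195 mm high, loose. Origin: centre of its underside.
- oil: Amber glass bottle with a red cap, 64 mm across, 210 mm high, loose. Origin: centre of its underside.
- goblet: Stemmed glass, 72 mm across, 160 mm high, loose. Origin: centre of its underside.
- bowl: Large white mixing bowl, 280 mm across, 130 mm high, loose. Origin: centre of its underside.

How it is judged:
On the way:
1. the turner has been drawn clear of the holder and is held in the fingers (height (world z) of turner_blade above 0.09 m and distance of turner from where it was at the start of the episode above 0.1 m and contact force between turner and holder below 0.1 N and contact force between the fingers and turner above 1 N), for 0.2 s.
At the end, for the whole second after the job is handed in: Turner held still in the fingers, touching nothing else; middle of its blade within 50 mm horizontally of the pan centre and 100 to 220 mm above the worktop (rim: 51 mm); blade level within 0.25 rad, upper face up; every other utensil and loose thing within 40 mm of its start (horizontal distance between turner_blade and pan below 0.05 m and height (world z) of turner_blade between 0.1 and 0.22 m and angle between turner's own z axis and vertical below 0.25 rad and contact force between the fingers and turner above 1 N and linear speed of turner below 0.03 m/s and angular speed of turner below 0.2 rad/s and contact force between turner and pan below 0.2 N and contact force between turner and holder below 0.2 N and contact force between turner and hob below 0.2 N and contact force between turner and palette_knife below 0.2 N and contact force between turner and scraper below 0.2 N and contact force between turner and bowl below 0.2 N and distance of each of palette_knife, scraper, mill_a, mill_b, oil, goblet, bowl from where it was at the start of the episode below 0.04 m); the arm keeps its last pose, push and grip.
It fails at once if the turner touches the pan (contact force between turner and pan above 0.5 N).
It fails at once if another utensil in the holder is disturbed (moved over 40 mm) (distance of any of palette_knife, scraper from where it was at the start of the episode above 0.04 m).
It fails at once if a bystander on the worktop is disturbed (moved over 40 mm) (distance of any of mill_a, mill_b, oil, goblet, bowl from where it was at the start of the episode above 0.04 m).
It also fails if it takes over 40 s, if anything falls off the work surface, if the arm or the gripper's body presses on something with over 40 N, if the wrist force passes 120 N, or if a joint passes its speed limit or range.

## Working session

There is one attempt and no reset: what is moved stays moved. The work goes in short steps, Python scripts to look and compute and a tool call to move; the robot and the scene stay as the last step left them, time stands still between calls to the robot, and variables do not carry over. Pictures are saved under pics/ and viewed, at most 10 in all, crops included, and the job is handed in when it is done.

Besides the shell and the picture viewer there is one more tool, called after "Emit:" by a JSON object that holds its "api" and its "payload". servo_tool: Moves the arm, as the interface text tells. Its arguments: {"type":"object","properties":{"commands":{"type":"array","items":{"type":"number"}}},"required":["commands"]}

```bash
mkdir -p pics; cat > h.py <<'E'
import numpy as np, cv2
from bench import robot, snapshot, close_job, spotter
from scipy.spatial.transform import Rotation as Ro
def proj(s,P):
    E=np.linalg.inv(s["extrinsics"]); p=E[:3,:3]@np.array(P,float).T.reshape(3,-1)+E[:3,3:]
    q=s["camera_matrix"]@p; return (q[:2]/q[2]).T
def ray(s,uv):
    d=s["extrinsics"][:3,:3]@np.linalg.solve(s["camera_matrix"],[uv[0],uv[1],1]); return s["extrinsics"][:3,3],d/np.linalg.norm(d)
def atz(s,uv,z):
    o,d=ray(s,uv); return o+d*(z-o[2])/d[2]
def tri(rs):
    A=0;b=0
    for o,d in rs:
        M=np.eye(3)-np.outer(d,d);A=A+M;b=b+M@o
    p=np.linalg.solve(A,b); return p,[np.linalg.norm(np.cross(p-o,d)) for o,d in rs]
E
python3 - <<'E'
from h import *
print(robot.get_obs()["ee_rot"],robot.tips_ahead)
S={n:snapshot(n) for n in("scene","top")}
for n,s in S.items():
    cv2.imwrite(f"pics/{n}0.png",s["img"]); print(n,s["extrinsics"].round(3).tolist(),s["camera_matrix"].round(0).tolist())
    for t in("turner","holder","pan","palette_knife","scraper","mill_a","oil","goblet","bowl"):
        print(t,[(round(r["conf"],2),r["box"],np.argwhere(r["region"]).mean(0)[::-1].round(1).tolist()) for r in spotter.trace(t,s)[:2]])
E
```

```text
[-3.13945791e+00 -1.89938584e-04  2.78177652e+00] 0.011
scene [[0.713, 0.546, -0.441, 1.266], [0.701, -0.559, 0.442, -0.704], [-0.005, -0.624, -0.781, 1.385], [0.0, 0.0, 0.0, 1.0]] [[482.0, 0.0, 255.0], [0.0, 482.0, 191.0], [0.0, 0.0, 1.0]]
turner [(0.68, [288.2, 116.9, 21.4, 33.7], [298.6, 134.3])]
holder [(0.9, [269.2, 139.9, 83.1, 86.3], [310.5, 184.6])]
pan [(0.64, [137.0, 224.9, 85.7, 115.5], [181.2, 263.2])]
palette_knife [(0.53, [285.6, 142.5, 14.8, 19.7], [291.2, 154.3])]
scraper []
mill_a [(0.84, [103.3, 266.8, 27.2, 41.3], [114.1, 286.1]), (0.56, [336.2, 121.6, 20.5, 43.9], [345.5, 143.3])]
oil [(0.97, [271.4, 225.8, 24.0, 45.2], [285.0, 250.6]), (0.49, [286.6, 117.0, 24.9, 34.0], [299.2, 135.1])]
goblet [(0.8, [80.0, 250.0, 26.0, 44.5], [91.6, 271.2])]
bowl [(0.8, [302.4, 69.8, 71.6, 58.4], [336.2, 97.5])]
top [[0.025, -0.989, 0.143, 0.345], [-1.0, -0.026, -0.003, 0.025], [0.007, -0.143, -0.99, 1.623], [0.0, 0.0, 0.0, 1.0]] [[350.0, 0.0, 255.0], [0.0, 350.0, 187.0], [0.0, 0.0, 1.0]]
turner [(0.47, [190.0, 190.9, 4.7, 15.7], [192.1, 198.0])]
holder [(0.95, [184.9, 157.0, 57.2, 40.7], [212.1, 175.1])]
pan [(0.7, [295.1, 166.9, 89.1, 57.1], [327.9, 195.9])]
palette_knife [(0.74, [184.4, 155.4, 59.0, 41.9], [212.5, 174.8]), (0.39, [207.8, 181.9, 7.5, 17.4], [211.0, 189.5])]
scraper [(0.44, [227.9, 182.9, 3.3, 13.2], [229.0, 188.6]), (0.37, [187.0, 183.1, 9.0, 26.6], [192.3, 197.1])]
mill_a [(0.7, [366.6, 203.5, 26.8, 12.0], [376.2, 209.4]), (0.66, [153.7, 170.3, 18.8, 13.3], [163.8, 175.7])]
oil [(0.55, [269.6, 132.1, 12.8, 22.7], [277.2, 143.9])]
goblet [(0.85, [368.5, 222.0, 28.2, 15.0], [382.0, 229.0]), (0.47, [290.0, 147.3, 65.1, 108.1], [315.9, 205.9])]
bowl [(0.56, [87.3, 179.9, 61.0, 65.7], [119.4, 213.2]), (0.44, [155.1, 167.7, 18.2, 15.3], [163.7, 175.2])]
```

View pics/scene0.png

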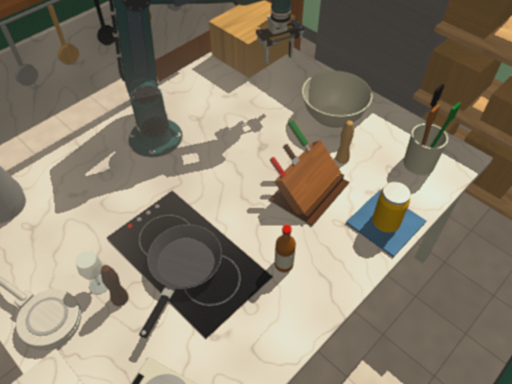

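View pics/top0.png

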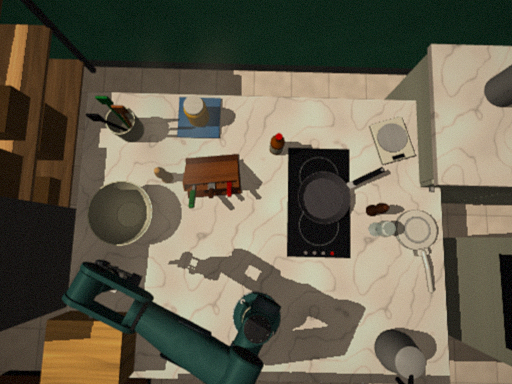

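```bash
python3 - <<'E'
from h import *
S=[snapshot(n) for n in("scene","top")]
np.save("S.npy",np.array(S,dtype=object),allow_pickle=True)
out=[]
for s,(x,y,w,h) in zip(S,((260,105,100,120),(165,140,100,75))):
    c=cv2.resize(s["img"][y:y+h,x:x+w],None,fx=4,fy=4,interpolation=cv2.INTER_CUBIC); out.append(cv2.copyMakeBorder(c,0,480-c.shape[0],0,0,cv2.BORDER_CONSTANT))
    hsv=cv2.cvtColor(s["img"],cv2.COLOR_BGR2HSV)[y:y+h,x:x+w]
    m=cv2.inRange(hsv,(45,90,30),(85,255,255)); n,l,st,ce=cv2.connectedComponentsWithStats(m)
    for i in range(1,n):
        if st[i,4]>5: print(st[i],ce[i]+[x,y])
    r=[q for q in spotter.trace("pan",s)]; print("pan",[(round(q["conf"],2),q["box"]) for q in r])
cv2.imwrite("pics/c.png",np.hstack(out))
E
```

```text
[ 29  15  18  25 139] [297.99280576 132.44604317]
pan [(0.89, [137.5, 221.6, 88.1, 118.8])]
[24 50  6 18 85] [191.49411765 198.69411765]
pan [(0.59, [299.1, 166.0, 87.9, 57.0])]
```

View pics/c.png

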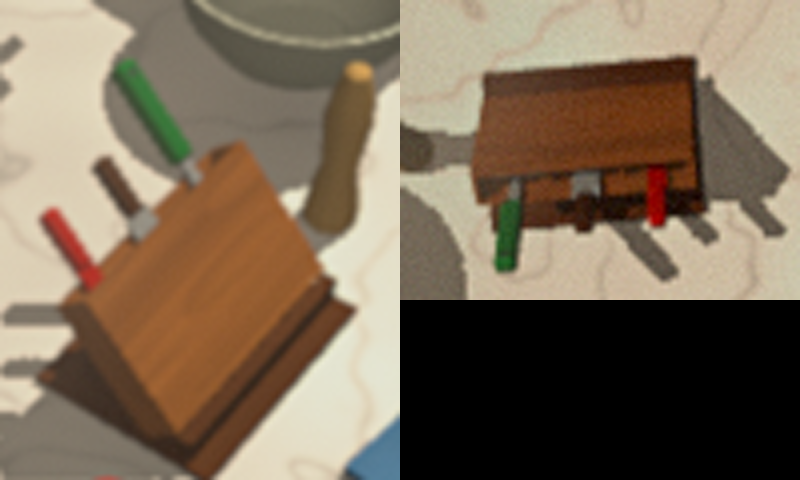

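```bash
cat > fit.py <<'E'
from h import *
from scipy.optimize import minimize
S=[snapshot(n) for n in("scene","top")]
def soft(s,P,W):
    # antialiased hull silhouette in window W=(x,y,w,h)
    k=8;p=proj(s,P);q=((p-[W[0],W[1]]+.5)*k*16).astype(np.int32)
    im=np.zeros((W[3]*k,W[2]*k),np.uint8);cv2.fillConvexPoly(im,cv2.convexHull(q),255,shift=4)
    return cv2.GaussianBlur(cv2.resize(im,(W[2],W[3]),interpolation=cv2.INTER_AREA).astype(float)/255,(0,0),.8)
def box(lo,hi): return np.array([[x,y,z] for x in(lo[0],hi[0]) for y in(lo[1],hi[1]) for z in(lo[2],hi[2])])
def best(f,x0,st,n=3):
    r=None
    for i in range(n):
        x=x0 if r is None else r.x
        r=minimize(f,x,method="Nelder-Mead",options=dict(initial_simplex=np.vstack([x]+[x+np.eye(len(x))[j]*st[j] for j in range(len(x))]),maxiter=400))
    return r
B=lambda m:cv2.GaussianBlur(m.astype(float),(0,0),.8)
WT=((270,100,60,65),(175,175,35,45))
MT=[]
for s,(x,y,w,h) in zip(S,WT):
    c=s["img"][y:y+h,x:x+w].astype(float);g=c[...,1]-np.maximum(c[...,2],c[...,0]); MT.append(B(np.clip(g/np.percentile(g[g>20],60),0,1)))
def RT(yaw): return Ro.from_euler("ZY",[yaw,np.pi/4]).as_matrix()
hb=box((-.055,-.012,-.009),(.05,.012,.009))
def ft(v): return sum(((soft(s,hb@RT(v[3]).T+v[:3],W)-m)**2).sum() for s,W,m in zip(S,WT,MT))
p0,e=tri([ray(S[0],(298.3,132.4)),ray(S[1],(191.7,198.5))]);print("tri",p0.round(4),e)
r=best(ft,np.r_[p0,0.],[.01,.01,.01,.2]);print("turner",r.x.round(4),r.fun,[m.sum() for m in MT])
a=np.linspace(0,2*np.pi,40);C=np.c_[np.cos(a),np.sin(a)]
for s in S:
    t=max(spotter.trace("pan",s),key=lambda q:q["conf"])["region"]
    m=cv2.morphologyEx(t.astype(np.uint8),cv2.MORPH_OPEN,cv2.getStructuringElement(cv2.MORPH_ELLIPSE,(25,25)))
    c=np.argwhere(m).mean(0)[::-1];W=(0,0,512,384);M=B(m)
    f=lambda v:((soft(s,np.vstack([np.c_[C*.12+v,a*0+.051],np.c_[C*.095+v,a*0+.006]]),W)-M)**2).sum()
    q=best(f,atz(s,c,.03)[:2],[.02,.02],1);print("pan",q.x.round(4),q.fun,M.sum())
np.save("t.npy",r.x)
E
python3 fit.py
```

```text
tri [0.5005 0.2847 0.1677] [np.float64(0.0006895120680456173), np.float64(0.0006895120680455815)]
turner [0.5005 0.286  0.1658 0.1705] 69.12822346409958 [np.float64(138.40310077519385), np.float64(73.79425837320576)]
pan [ 0.5359 -0.2931] 9.846973718452551 3780.0000000000014
pan [ 0.5342 -0.2945] 7.99457425135445 2154.000000000001
```

```bash
cat > fit2.py <<'E'
exec(open("fit.py").read().split("p0,e=")[0])
MB=[]
for s,(x,y,w,h) in zip(S,WT):
    c=s["img"][y:y+h,x:x+w].astype(float);g=c[...,1]-np.maximum(c[...,2],c[...,0]);MB.append((g>18).astype(float))
MT=[B(m) for m in MB]
def ft2(v,al=None):
    R=Ro.from_euler("ZY",[v[3],v[4] if len(v)>4 else np.pi/4]).as_matrix()
    return sum(((soft(s,hb@R.T+v[:3],W)-m)**2).sum() for s,W,m in zip(S,WT,MT))
for y0 in(-.1,.1,.25):
    r=best(ft2,np.r_[.5,.286,.167,y0],[.01,.01,.01,.1]);print(r.x.round(4),round(r.fun,2),end=" | ")
    r2=best(ft2,np.r_[r.x,.785],[.005,.005,.005,.1,.1]);print(r2.x.round(4),round(r2.fun,2))
print([m.sum() for m in MT])
v=r.x;R=RT(v[3]);out=[]
for s,(x,y,w,h) in zip(S,((260,105,100,120),(165,140,100,75))):
    im=cv2.resize(s["img"][y:y+h,x:x+w],None,fx=4,fy=4,interpolation=cv2.INTER_CUBIC)
    f=lambda P:((proj(s,P)-[x,y]+.5)*4).astype(np.int32)
    cv2.polylines(im,[cv2.convexHull(f(hb@R.T+v[:3]))],True,(255,0,255))
    Rz=Ro.from_euler("z",v[3]).as_matrix(); o=v[:3]-R@[.065,0,0]*-1-Rz@[0,.078,0]  # mouth centre guess
    print("mouth?",o.round(3))
    P=np.array([o+Rz@[0,k,0] for k in(-.12,.12)]);q=f(P);cv2.line(im,tuple(map(int,q[0])),tuple(map(int,q[1])),(255,255,0))
    out.append(cv2.copyMakeBorder(im,0,480-im.shape[0],0,0,cv2.BORDER_CONSTANT))
cv2.imwrite("pics/o.png",np.hstack(out))
E
python3 fit2.py
```

```text
[0.5007 0.2856 0.1663 0.1746] 56.81 | [0.5008 0.2857 0.1657 0.3094 0.9525] 46.52
[0.501  0.2859 0.1662 0.1416] 56.78 | [0.4999 0.286  0.1652 0.3322 0.9528] 46.62
[0.5011 0.2857 0.1664 0.173 ] 56.37 | [0.4998 0.2862 0.1654 0.3141 0.9535] 46.8
[np.float64(158.00000000000006), np.float64(82.00000000000003)]
mouth? [0.56  0.217 0.12 ]
mouth? [0.56  0.217 0.12 ]
```

View pics/o.png

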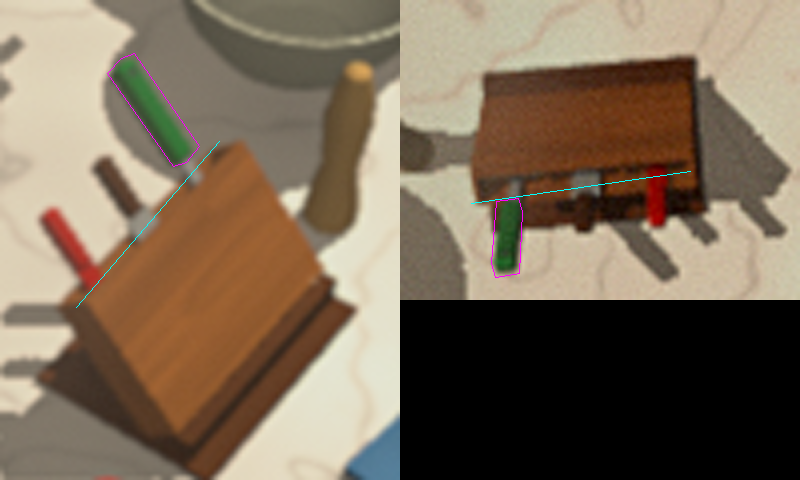

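```bash
python3 - <<'E'
from h import *
S=[snapshot(n) for n in("scene","top")]
def y(i,a,b,z):
    A=atz(S[i],a,z);B=atz(S[i],b,z);d=A-B;print(A.round(3),B.round(3),np.linalg.norm(d).round(3),np.arctan2(-d[0],d[1]).round(3))
y(1,(186.2,158.7),(238.7,154.5),.01);y(1,(188.7,197.5),(240.7,192.5),.01)
y(0,(348.7,182.5),(311.2,224.5),.01)
# handle ends under line tri
for a,b in(((291.8,121),(191.2,206.5)),((305.6,144),(192.8,190.5))): print([np.round(k,4) for k in tri([ray(S[0],a),ray(S[1],b)])])
E
```

```text
[0.704 0.348 0.01 ] [0.731 0.101 0.01 ] 0.248 0.109
[0.521 0.326 0.01 ] [0.551 0.086 0.01 ] 0.242 0.123
[0.709 0.346 0.01 ] [0.733 0.105 0.01 ] 0.242 0.096
[array([0.4661, 0.2812, 0.2021]), array([0.0036, 0.0036])]
[array([0.538 , 0.2869, 0.134 ]), array([0.0004, 0.0004])]
```

```bash
cat >> h.py <<'E'
def Rt(yaw,tilt): # tool y along turner y; tilt 0=down, positive=points outward along yaw
    return Ro.from_euler("z",yaw)*Ro.from_euler("y",-tilt)*Ro.from_euler("zx",[0,np.pi])*Ro.from_euler("z",np.pi)
def go(targets,o=None):
    o=o or robot.get_obs(); R0=Ro.from_euler("xyz",o["ee_rot"]);p0=np.array(o["tool_pos"])
    print("at",p0.round(4),"tool z",R0.as_matrix()[:,2].round(3),"q",np.round(o["joint_positions"],2),"w",round(o["width"],4),"t",o["time"])
    for p,yaw,tilt in targets:
        print((R0.inv().apply(np.array(p)-p0)*1000).round(1).tolist(),"mm",(R0.inv()*Rt(yaw,tilt)).as_rotvec(degrees=True).round(1).tolist())
E
python3 - <<'E'
from h import *
print(Rt(.1,0).as_matrix().round(2).tolist(), Rt(.1,.78).as_matrix().round(2).tolist())
go([((.522,.288,.30),.1,0),((.522,.288,.137),.1,0)])
E
```

```text
[[-1.0, -0.1, 0.0], [-0.1, 1.0, -0.0], [0.0, -0.0, -1.0]] [[-0.71, -0.1, 0.7], [-0.07, 1.0, 0.07], [-0.7, -0.0, -0.71]]
at [0.1937 0.5148 0.2165] tool z [ 0.  0. -1.] q [ 1.11  0.09  1.37 -0.    1.68 -0.1 ] w 0.0939 t 1.6
[-387.2, -96.7, -83.5] mm [0.0, 0.0, -26.3]
[-387.1, -96.7, 79.5] mm [0.0, 0.0, -26.3]
```

Emit:
{"api": "servo_tool", "payload": {"commands": [0,0,-0.04,0,0,0,0.07,-0.04,-0.01,-0.0835,0,0,-5,0.06,-0.09,-0.022,-0.0835,0,0,-12,0.06,-0.14,-0.035,-0.0835,0,0,-18,0.06,-0.19,-0.047,-0.0835,0,0,-24,0.06,-0.24,-0.06,-0.0835,0,0,-26.3,0.06,-0.29,-0.072,-0.0835,0,0,-26.3,0.06,-0.34,-0.085,-0.0835,0,0,-26.3,0.06,-0.387,-0.0967,-0.0835,0,0,-26.3,0.06,-0.387,-0.0967,-0.0835,0,0,-26.3,0.06]}}

```text
time: 2.85
tool_pos: [0.524, 0.2857, 0.2987]
ee_rot: [-3.141, -0.001, -3.047]
wrist_force: [0.0, -0.0, -0.1]
width: 0.0605
finger_force: 0.0
```

```bash
python3 - <<'E'
from h import *
go([((.522,.288,.23),.1,0),((.522,.288,.137),.1,0)])
E
```

```text
at [0.524  0.2857 0.2987] tool z [-0.001 -0.001 -1.   ] q [ 0.4   0.19  1.09 -0.    1.86 -1.26] w 0.0605 t 2.85
[1.7, 2.5, 68.7] mm [-0.1, -0.1, -0.3]
[1.6, 2.6, 161.7] mm [-0.1, -0.1, -0.3]
```

Emit:
{"api": "servo_tool", "payload": {"commands": [0.0016,0.0025,0.03,0,0,0,0.06,0.0016,0.0025,0.06,0,0,0,0.06,0.0016,0.0025,0.09,0,0,0,0.06,0.0016,0.0025,0.115,0,0,0,0.06,0.0016,0.0025,0.14,0,0,0,0.06,0.0016,0.0025,0.161,0,0,0,0.06,0.0016,0.0025,0.161,0,0,0,0.06]}}

```text
time: 3.72
tool_pos: [0.5179, 0.2907, 0.137]
ee_rot: [-3.141, -0.004, -3.041]
wrist_force: [0.8, 0.1, -0.0]
width: 0.0597
finger_force: 0.0
```

```bash
python3 - <<'E'
from h import *
go([((.522,.288,.137),.1,0)])
out=[]
for n,(x,y,w,h) in(("scene",(250,70,110,120)),("top",(165,140,90,120))):
    s=snapshot(n);out.append(cv2.resize(s["img"][y:y+h,x:x+w],None,fx=4,fy=4,interpolation=cv2.INTER_CUBIC))
cv2.imwrite("pics/g.png",np.hstack(out))
E
```

```text
at [0.5179 0.2907 0.137 ] tool z [-0.004 -0.001 -1.   ] q [ 0.42  0.22  1.38  0.    1.55 -1.26] w 0.0597 t 3.725
[-3.8, -3.1, -0.0] mm [-0.1, -0.3, 0.0]
```

View pics/g.png

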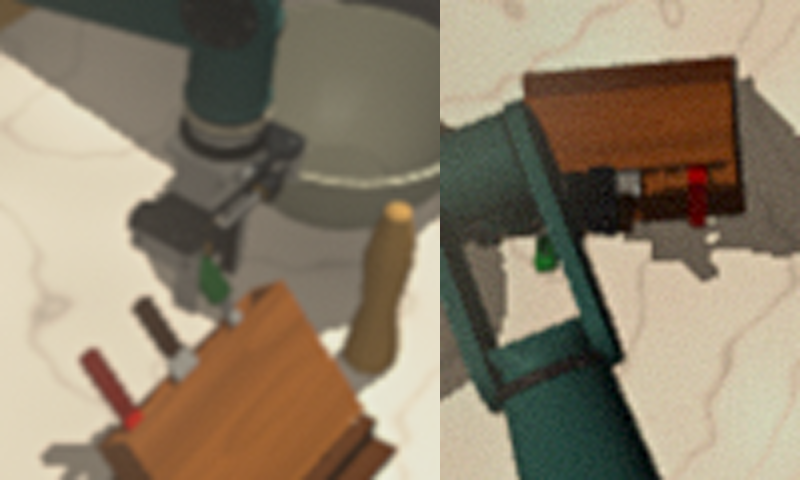

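Emit:
{"api": "servo_tool", "payload": {"commands": [-0.003,-0.002,0,0,0,0,0.06,-0.003,-0.002,0,0,0,0,0.04,-0.003,-0.002,0,0,0,0,0.02,-0.003,-0.002,0,0,0,0,0.01,-0.003,-0.002,0,0,0,0,0.01,-0.003,-0.002,0,0,0,0,0.01,-0.003,-0.002,0,0,0,0,0.01]}}

```text
time: 4.7
tool_pos: [0.5231, 0.2886, 0.139]
ee_rot: [-3.141, -0.0, -3.042]
wrist_force: [0.2, -1.3, 0.5]
width: 0.0235
finger_force: 30.0
```

Emit:
{"api": "servo_tool", "payload": {"commands": [0.005,0,-0.005,0,0,0,0,0.015,0,-0.015,0,0,0,0,0.03,0,-0.03,0,0,0,0,0.045,0,-0.045,0,0,0,0,0.06,0,-0.06,0,0,0,0,0.075,0,-0.075,0,0,0,0,0.09,0,-0.09,0,0,0,0,0.105,0,-0.105,0,0,0,0,0.12,0,-0.12,0,0,0,0,0.13,0,-0.13,0,0,0,0]}}

```text
time: 5.95
tool_pos: [0.3929, 0.2758, 0.2703]
ee_rot: [3.141, 0.001, -3.042]
wrist_force: [0.6, -0.1, -1.6]
width: 0.0239
finger_force: 30.0
```

```bash
python3 - <<'E'
from h import *
o=robot.get_obs();print(o["finger_force"],o["wrist_force"])
go([((.39,.275,.32),.1,0),((.36,.23,.33),.5,.25),((.36,.23,.33),.5,.785)])
out=[]
for n,(x,y,w,h) in(("scene",(230,50,130,120)),("top",(165,140,70,120))):
    s=snapshot(n);out.append(cv2.resize(s["img"][y:y+h,x:x+w],None,fx=4,fy=4,interpolation=cv2.INTER_CUBIC))
cv2.imwrite("pics/w.png",np.hstack(out))
E
```

```text
29.988852739334106 [ 0.626963   -0.13301861 -1.598965  ]
at [0.3929 0.2758 0.2703] tool z [ 0.001  0.001 -1.   ] q [ 0.49 -0.07  1.43  0.    1.79 -1.18] w 0.0239 t 5.95
[2.9, -0.5, -49.8] mm [0.0, 0.0, -0.0]
[37.2, -42.3, -59.8] mm [-2.8, -14.1, -22.8]
[37.2, -42.3, -59.8] mm [-9.0, -44.3, -21.8]
```

View pics/w.png

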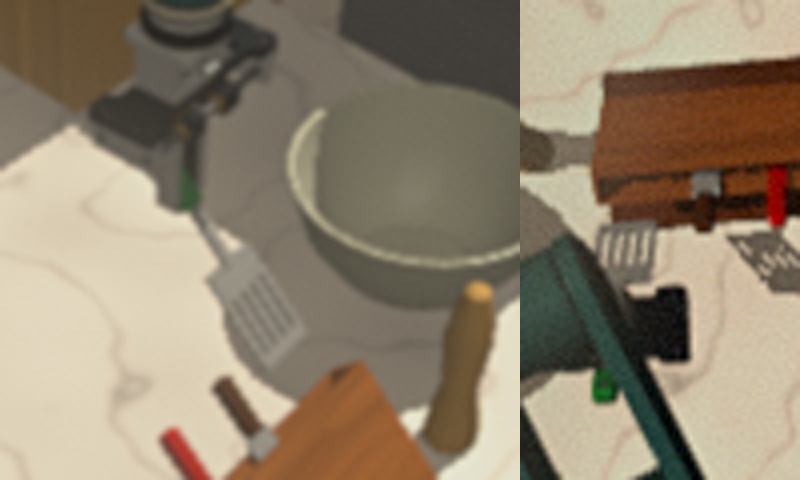

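Emit:
{"api": "servo_tool", "payload": {"commands": [0.003,0,-0.025,0,0,0,0,0.003,0,-0.05,0,-4,0,0,0.003,0,-0.06,0,-10,0,0,0.003,0,-0.06,0,-16,0,0,0.003,0,-0.06,0,-22,0,0,0.003,0,-0.06,0,-28,0,0,0.003,0,-0.06,0,-34,0,0,0.003,0,-0.06,0,-40,0,0,0.003,0,-0.06,0,-45,0,0,0.003,0,-0.06,0,-45,0,0]}}

```text
time: 7.3
tool_pos: [0.3894, 0.2753, 0.3261]
ee_rot: [-3.138, 0.781, -3.038]
wrist_force: [0.5, 0.0, -2.4]
width: 0.0235
finger_force: 30.0
```

```bash
python3 - <<'E'
from h import *
y=np.arctan2(-.294,.535);c=np.array([np.cos(y),np.sin(y)]);print(y)
# grasp point on handle ~ +.03 -> blade .125 ahead, TCP = grasp+.008*toolz
pr=.125-.008*.707
end=np.array([.535,-.294])-pr*c
T=[]
for f in(.2,.4,.6,.8,1):
    r=.47+(np.linalg.norm(end)-.47)*f; b0=np.arctan2(.275,.39);b=b0+(y-b0)*f
    T.append(((r*np.cos(b),r*np.sin(b),.33),.1+(y-.1)*f,np.pi/4))
T.append(((*end,.165),y,np.pi/4))
go(T)
print([t[0] for t in T])
E
```

```text
-0.5024843764377361
at [0.3894 0.2753 0.3261] tool z [ 0.701  0.069 -0.71 ] q [ 0.84 -0.51  1.84 -0.53  1.23 -0.81] w 0.0235 t 7.3
[-30.5, -99.2, 25.1] mm [4.8, -0.2, 5.0]
[-46.6, -202.9, 41.4] mm [9.7, -0.2, 9.9]
[-46.0, -310.1, 41.1] mm [14.6, -0.2, 14.8]
[-28.3, -415.4, 24.0] mm [19.4, -0.2, 19.7]
[5.7, -513.4, -9.5] mm [24.3, -0.2, 24.6]
[121.9, -513.0, 107.7] mm [24.3, -0.2, 24.6]
[(np.float64(0.43846335609551945), np.float64(0.18065842031606097), 0.33), (np.float64(0.4717500865552599), np.float64(0.07976643700132019), 0.33), (np.float64(0.48191744022615257), np.float64(-0.02693191985901671), 0.33), (np.float64(0.46804416384568054), np.float64(-0.13416033971914268), 0.33), (np.float64(0.43040825728094634), np.float64(-0.23652341615065076), 0.33), (np.float64(0.4304082572809463), np.float64(-0.2365234161506508), 0.165)]
```

Emit:
{"api": "servo_tool", "payload": {"commands": [-0.018,-0.05,0.014,2.4,0,2.5,0,-0.03,-0.099,0.025,4.8,0,5,0,-0.041,-0.15,0.035,7.2,0,7.5,0,-0.047,-0.203,0.041,9.7,0,9.9,0,-0.049,-0.257,0.043,12.1,0,12.4,0,-0.046,-0.31,0.041,14.6,0,14.8,0,-0.039,-0.363,0.035,17,0,17.2,0,-0.028,-0.415,0.024,19.4,0,19.7,0,-0.012,-0.467,0.008,21.8,0,22.2,0,0.0057,-0.513,-0.0095,24.3,0,24.6,0]}}

```text
time: 8.55
tool_pos: [0.43, -0.2388, 0.332]
ee_rot: [3.137, 0.783, 2.631]
wrist_force: [0.2, 1.1, -1.6]
width: 0.0236
finger_force: 30.0
```

```bash
cat > m.py <<'E'
from h import *
y=-.5025;e=(.4304,-.2365)
go([((*e,.33),y,np.pi/4),((*e,.165),y,np.pi/4)])
out=[]
for n,(x,yy,w,h) in(("scene",(70,110,200,240)),("top",(260,130,120,130))):
    s=snapshot(n);im=cv2.resize(s["img"][yy:yy+h,x:x+w],None,fx=2.5 if n=="scene" else 3.0/1.2,fy=2.5,interpolation=cv2.INTER_CUBIC)
    out.append(cv2.copyMakeBorder(im,0,600-im.shape[0],0,0,cv2.BORDER_CONSTANT))
cv2.imwrite("pics/p%d.png"%(100*robot.get_obs()["time"]),np.hstack(out))
import glob;print(glob.glob("pics/p*"))
E
python3 m.py; cp pics/p[0-9]*.png pics/pA.png
```

```text
at [ 0.43   -0.2388  0.332 ] tool z [ 0.618 -0.341 -0.709] q [-0.74 -0.62  1.89  0.18  1.11 -1.81] w 0.0236 t 8.55
[1.9, 2.2, 0.9] mm [-0.1, -0.1, -0.3]
[118.3, 1.7, 117.8] mm [-0.1, -0.1, -0.3]
['pics/p865.png']
```

View pics/pA.png

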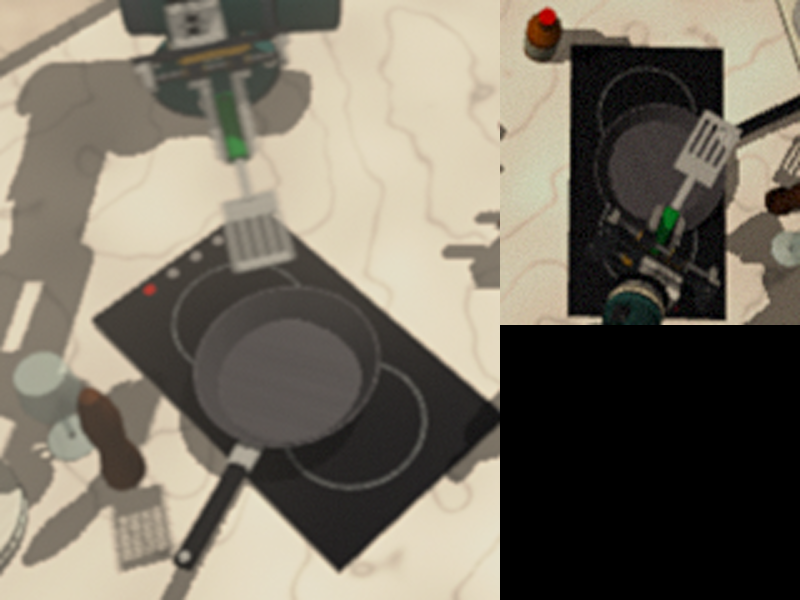

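```bash
python3 - <<'E'
from h import *
S=[snapshot(n) for n in("scene","top")]
for n,a,b in(("blade",(173.2,202.8),(343.2,190)),("junc",(164.4,172),(329,213.5)),("tip",(176,214.8),(348.5,178.5))):
    p,e=tri([ray(S[0],a),ray(S[1],b)]);print(n,p.round(3),np.round(e,4))
E
```

```text
blade [ 0.534 -0.301  0.332] [0.0085 0.0085]
junc [ 0.441 -0.249  0.344] [0.0037 0.0037]
tip [ 0.576 -0.321  0.337] [0.0062 0.0062]
```

Emit:
{"api": "servo_tool", "payload": {"commands": [0.015,0.002,0.015,0,0,0,0,0.03,0.002,0.03,0,0,0,0,0.045,0.002,0.045,0,0,0,0,0.06,0.002,0.06,0,0,0,0,0.075,0.002,0.075,0,0,0,0,0.09,0.002,0.09,0,0,0,0,0.102,0.002,0.102,0,0,0,0,0.112,0.002,0.112,0,0,0,0,0.119,0.002,0.118,0,0,0,0,0.119,0.002,0.118,0,0,0,0]}}

```text
time: 10.0
tool_pos: [0.4313, -0.233, 0.1632]
ee_rot: [3.136, 0.783, 2.634]
wrist_force: [0.9, -0.2, -1.3]
width: 0.0235
finger_force: 30.0
```

```bash
python3 m.py; rm pics/p865.png; cp pics/p[0-9]*.png pics/pB.png
```

```text
at [ 0.4313 -0.233   0.1632] tool z [ 0.619 -0.338 -0.709] q [-0.72 -0.59  2.2   0.22  0.77 -1.88] w 0.0235 t 10.0
[-118.3, -2.8, -117.6] mm [0.1, -0.1, -0.2]
[-1.9, -3.4, -0.6] mm [0.1, -0.1, -0.2]
['pics/p1010.png', 'pics/pA.png', 'pics/p865.png']
```

View pics/pB.png

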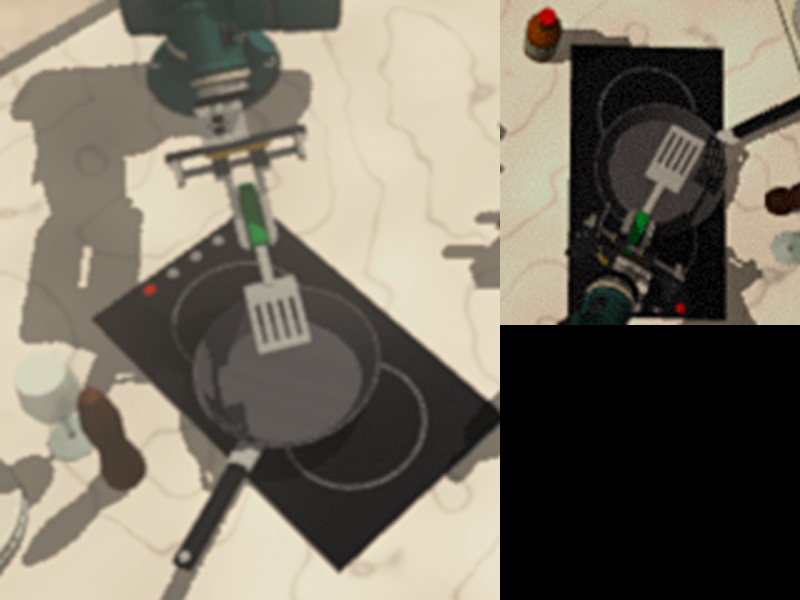

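The blade is over the pan: its centre is near (278,315) in the scene crop and (674,160) in the top crop. I'll triangulate it.

```bash
python3 - <<'E'
from h import *
S=[snapshot(n) for n in("scene","top")]
c0=lambda u,v:(70+u/2.5-.3,110+v/2.5-.3); c1=lambda u,v:(260+(u-500)/2.5-.3,130+v/2.5-.3)
for n,a,b in(("blade",c0(278,315),c1(674.5,160)),("junc",c0(260,243),c1(636,213)),("bladebase",c0(272,283),c1(659,186)),("tip",c0(284,348),c1(688,134))):
    p,e=tri([ray(S[0],a),ray(S[1],b)]);print(n,p.round(3),np.round(e,4))
o=robot.get_obs();print(np.abs(o["qvel"]).max(),o["finger_force"],o["wrist_force"],o["time"])
E
```

```text
blade [ 0.536 -0.293  0.163] [0.0009 0.0009]
junc [ 0.441 -0.233  0.164] [0.0061 0.0061]
bladebase [ 0.492 -0.267  0.16 ] [0.0014 0.0014]
tip [ 0.58  -0.317  0.165] [0.0011 0.0011]
0.002835262057894177 29.988928735256195 [-0.07584588 -0.07086829 -1.04653488] 10.2
```

```bash
python3 -c "
from h import *
print(close_job())"
```

```text
the job is handed in; nothing more can be done
None
```

The turner is held steady and level about 110 mm above the pan rim, its blade measured within about 2 mm of the pan centre, and the job is handed in (the hand-in gave no verdict).

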